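# Set the slotted angle stop to the pointer and clamp it

## Task

On the measuring fixture, the long plate with the tall upright angle stop, slide the stop along its slots until its upright and the black line on its foot are opposite the tip of the small steel pointer block. Then tighten it: swing that fixture's clamp lever clockwise (seen from above), about a quarter turn, until it comes up against the end of its travel, and let go. The low V-block fixture next to it is not part of the job.

Things in the scene. Friction and masses are not known exactly. Their poses are not given: they have to be found in the camera images.
- stop_upright (a point): Centre of the aluminium stop's upright, 60 mm above the table: plate 60 mm wide (x), 14 thick (y, the slide direction), 55 high, top at 80 mm; z up. Its slotted foot (90 x 200 mm, top at 25 mm, black line either side of the upright) reaches 192 mm to -y, 8 mm to +y. Slides only along y, 110 mm, about 3 N; starts near the -y end, pointer 30 to 100 mm off to +y. Pinch across its thickness.
- pointer_tip (a point): Tip of the small steel pointer block (33 x 22 x 12 mm) fixed on the base plate (top at 15 mm) just beyond the foot's +x edge, aimed at the foot. Tip is 25 mm above the table, 50 mm to +x of the upright's centre line. Axes parallel to those of stop_upright: on the mark, both have the same place along that y.
- lever_knob (a point): Upright round black knob, 20 mm diameter, on the clamp lever's end: 47 to 93 mm above the table, this point on its axis at 76 mm. The arm below stays under 57 mm. Vertical pivot (steel hub, radius 13, top at 57 mm) 80 mm from here along this point's own -x (x points outward, z up, turning with the lever); it does not move with the stop. The V-block fixture's like lever is fixed.
- clamp_lever (a joint): Lever angle, rad: 0 fully loose, growing clockwise seen from above, 1.6 = tight against its end stop. Starts at 0 to 0.25; about 2.5 N at the knob turns it; stays where left. At 0 the arm points 0.26 rad anticlockwise of the upright's +x; at 1.6, 1.34 rad clockwise of it (roughly -y, away from the upright).

How it is judged:
On the way, in this order (a step that is already met when the one before it is completed fails the run):
1. the stop stands at the pointer while the lever is still loose (y of stop_upright in the frame of pointer_tip between -0.01 and 0.01 m and value of joint clamp_lever below 0.6 rad), for 0.3 s.
2. the lever is tight with the stop still at the pointer (y of stop_upright in the frame of pointer_tip between -0.01 and 0.01 m and value of joint clamp_lever above 1.4 rad), for 0.2 s.
At the end, for the whole second after the job is handed in: The middle of the stop's upright is within 10 mm of the pointer's tip along the slide, the clamp lever is at least 1.4 rad round (within 0.2 rad of its end stop) and at rest (all of step 2 and velocity of joint clamp_lever between -0.05 and 0.05 rad/s); the robot touches nothing.
It also fails if it takes over 42 s, if anything falls off the work surface, if the arm or the gripper's body presses on something with over 40 N, if the wrist force passes 120 N, or if a joint passes its speed limit or range.

## Robot

A 6-joint arm with a two-finger parallel gripper is mounted at the origin on the work surface. World frame = base frame: x ahead of the robot, y to its left, z up, the work surface at z = 0. Lengths are in m, angles in rad, forces in N, time in s.
With the tool pointing down it reaches from about 0.375 to 0.75 m from the base axis. Payload 9 kg.
Tool frame: the origin (TCP) lies at the very end of the fingers, on their centre line; the grasp point (between the pads) lies bot.grip_depth behind it (bot.grip_depth is the distance from the TCP to the grasp point, in m); z points along the fingers, y is the direction in which the jaws open and shut (so a half turn about z gives the same grasp; the last joint's range is limited). The gripper opens to 85 mm and grips with 20 to 120 N. Pads are 22 mm wide; open, the fingers measure 114 mm over their backs; the gripper's body (76 mm by 85 mm) begins 54 mm behind the grasp point. The pads swing forward as they close: fully open they stand 13 mm farther back than shut.
Start: joints at [-1.486, 0.104, 0.097, 1.564, 0, 1.353], TCP at [0.179, -0.573, 0.231] pointing down, gripper open.
Joint ranges: [-2.99, 2.99], [-0.84, 1.86], [-1.1, 1.16], [-1.84, 2.11], [-1.51, 1.56], [-3.14, 3.14]. Speed limits (rad/s): [2.22, 2.22, 2.57, 3.14, 3.14, 3.14].

## Interface

Orientations are given as a rotation vector (axis times angle).
In Python, from rig import bot, eyes gives the robot as it stands.
- The arm moves only by the shell command python3 -m crank 'ROWS' [FORCE]. ROWS is JSON, a list that holds one entry, the list of rows, each a list of 7 numbers: the shift along the tool's x, y, z in cm, then the turn, a rotation vector about the tool's x, y, z in rad, then the closure, from 0 (fully open) to 1 (shut). A call has 1 to 8 rows; each row is the pose to reach, as a shift and turn from the pose commanded when the call began, along the tool's axes at that moment; what a row does not reach only later rows make up. A row lasts 1/8 s, in which the tool goes at most 62.5 mm and 10.7 degrees, less where a joint would pass 70% of its speed; a pose out of reach is approached as far as the arm can. A call with a gripper value outside its range is refused whole. The fingers move at their own pace and stop on an object; FORCE is the grip in N (left out, the last holds). Time passes only in rows, so rows that repeat a pose let the fingers close. It gives the time, the measured TCP pose, the force and the opening at its end, in the units of the state.
- bot.observe(): the state, without advancing time (a new reading comes with each control period).
- eyes.camera(name): name is "scene" or "top" or "wrist"; returns a dict with "img" (420x560x3 uint8, red, green, blue), "z_map" (420x560 float32, m along the optical axis (not along the pixel's ray), 0 where there is no reading), "fx", "fy", "cx", "cy" (pixels), "dist_coeffs" ([k1, k2, p1, p2, k3] as OpenCV has them; the pictures are not rectified), "position" and "attitude" of the camera in the world. Camera axes: x right, y down, z forward; pixel columns grow to the right and rows downward; lengths in m; the calibration is good to about 2 mm. A picture is of the moment at which its call begins.
- bot.job_done(): hands the job in, once; it reports no verdict.
The state is a dict: "t": time; "joint_positions": joint angles; "joint_velocities": joint speeds; "effort": joint torques, N m; "position": TCP position; "orientation": TCP orientation; "contact_force": force on the tool from outside, world axes, zero at the start; "ft_torque": the same for the moment, N m; "grip_width": finger opening in m.
Only numpy, scipy, OpenCV 4.12 (cv2) and the standard library are available. Lean on these libraries where they do the work, as an engineer would, in place of code of your own. Each camera call takes 0.05 s, during which the arm holds its last target.

## Working session

There is one attempt and no reset: what is moved stays moved. The work goes in short steps, Python scripts to look and compute and a shell command to move; the robot and the scene stay as the last step left them, time stands still between calls to the robot, and variables do not carry over. Pictures are saved under pics/ and viewed, and the job is handed in when it is done.

```bash
ls; mkdir -p pics
python3 - <<'E'
from rig import bot, eyes
import cv2,numpy as np
s=bot.observe();print(s, bot.grip_depth)
for n in("scene","top","wrist"):
    c=eyes.camera(n);np.savez(f'/tmp/{n}.npz',**c)
    cv2.imwrite(f'pics/{n}0.png',c["img"][:,:,::-1]);print(n,c["position"],c["attitude"],c["fx"],c["dist_coeffs"])
E
```

```text
pics
{'t': 0.0, 'joint_positions': array([-1.48567454e+00,  1.04710754e-01,  9.64566023e-02,  1.56387229e+00,
       -4.50536874e-07,  1.35309636e+00]), 'joint_velocities': array([-0.00030311,  0.00152277,  0.00029278, -0.00185972, -0.0003818 ,
        0.00016218]), 'effort': array([-5.41704459e-03, -5.56933415e+01,  5.03649938e+01,  1.71903142e-02,
       -5.54256185e-04,  1.29394743e-05]), 'position': array([ 0.17890941, -0.57236337,  0.23050863]), 'orientation': array([-3.10433845e+00, -4.73655706e-01, -1.37634548e-04]), 'contact_force': array([-0.09614513,  0.11351418, -0.39738679]), 'ft_torque': array([0.02573884, 0.05364793, 0.03498513]), 'grip_width': 0.0854195980103839} 0.0187
scene [ 0.85771957 -0.46000278  0.53010356] [-2.17758184 -0.70819371  0.34257339] 424.3041384015238 [0.00077933 0.         0.         0.         0.        ]
top [0.44961963 0.0017911  0.98344022] [-2.14852658  2.20575083 -0.12215034] 540.5166045642454 [0.0324206 0.        0.        0.        0.       ]
wrist [ 0.25130002 -0.54972249  0.37312629] [ 2.32811473 -1.71244896 -0.25752871] 367.98092499670145 [-0.09334595  0.          0.          0.          0.        ]
```

View pics/scene0.png

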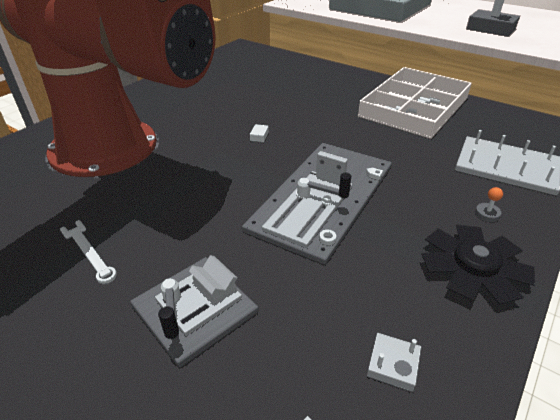

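View pics/top0.png

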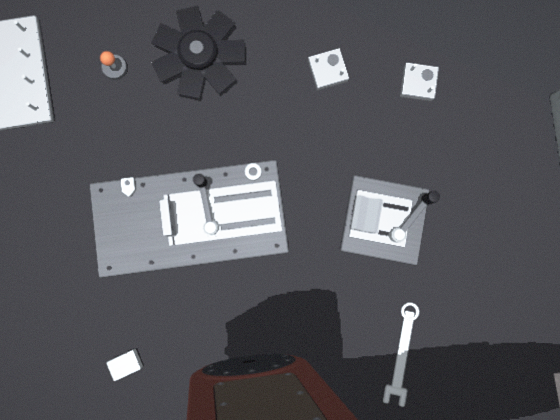

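View pics/wrist0.png

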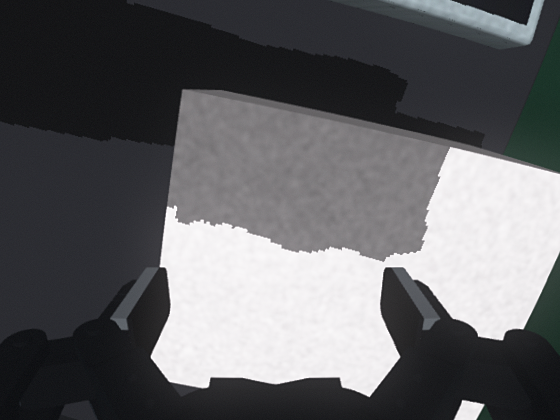

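The top view shows the measuring fixture at the left. Its upright is near (167,218), the pointer near (128,188) and the knob near (200,181). The slide's +y runs to the left in the picture. The V-block fixture is on the right. Next I'll measure with depth.

```bash
cat > h.py <<'E'
import numpy as np,cv2
from scipy.spatial.transform import Rotation as R
def K(c): return np.array([[c['fx'],0,c['cx']],[0,c['fy'],c['cy']],[0,0,1]],float)
def cloud(c):
    h,w=c['z_map'].shape
    u,v=np.meshgrid(np.arange(w),np.arange(h))
    p=cv2.undistortPoints(np.stack([u,v],-1).reshape(-1,1,2).astype(float),K(c),np.array(c['dist_coeffs'])).reshape(h,w,2)
    z=c['z_map'];P=np.dstack([p*z[...,None],z])
    return P@R.from_rotvec(c['attitude']).as_matrix().T+c['position']
def at_z(c,uv,Z):
    p=cv2.undistortPoints(np.array(uv,float).reshape(-1,1,2),K(c),np.array(c['dist_coeffs'])).reshape(-1,2)
    d=np.c_[p,np.ones(len(p))]@R.from_rotvec(c['attitude']).as_matrix().T
    return c['position']+d*((Z-c['position'][2])/d[:,2])[:,None]
E
python3 - <<'E'
from h import *
c=dict(np.load('/tmp/top.npz'));P=cloud(c)
crop=c['img'][150:285,80:300,::-1];cv2.imwrite('pics/topz.png',cv2.resize(crop,None,fx=3.6,fy=3.6,interpolation=cv2.INTER_CUBIC))
roi=np.zeros(P.shape[:2],bool);roi[150:285,80:300]=1
print(P[300:310,20:40].mean((0,1)))
for lo,hi in((.072,.088),(.085,.1)):
    m=roi&(P[...,2]>lo)&(P[...,2]<hi);n,l,st,ce=cv2.connectedComponentsWithStats(m.astype(np.uint8))
    for i in range(1,n):
        if st[i,4]>5:
            q=P[l==i];r=cv2.minAreaRect(q[:,:2].astype(np.float32)*1000);print(lo,st[i],q.mean(0),r)
m=roi&(P[...,2]>.02)&(P[...,2]<.03);m[:,165:]&=True
n,l,st,ce=cv2.connectedComponentsWithStats(m.astype(np.uint8))
for i in range(1,n):
    if st[i,4]>20: q=P[l==i];print(st[i],q.mean(0),cv2.minAreaRect(q[:,:2].astype(np.float32)*1000))
E
```

```text
[ 0.38056894  0.42425463 -0.00163838]
0.072 [198 179   8   8  19] [0.57761451 0.1064229  0.08068133] ((578.0955200195312, 106.02269744873047), (4.792153835296631, 16.551925659179688), 40.896636962890625)
0.072 [159 200  13  36 315] [0.5230717  0.16978816 0.07798551] ((523.153564453125, 170.3098602294922), (59.79936599731445, 14.461730003356934), 6.160029411315918)
0.085 [193 174  12  12 111] [0.58357942 0.11054687 0.09092744] ((583.6409912109375, 110.4779052734375), (19.29199981689453, 17.639862060546875), 43.623016357421875)
[245 164  17  17 154] [0.6052773  0.02162975 0.02534437] ((605.0966796875, 21.394001007080078), (28.226076126098633, 28.869226455688477), 46.941314697265625)
[121 178  14  19 200] [0.58465566 0.24545194 0.02502766] ((582.8616333007812, 245.73092651367188), (32.44927215576172, 22.092260360717773), 5.482129096984863)
[ 164  181  118   65 4232] [0.53237309 0.07628551 0.0235345 ] ((532.7245483398438, 77.92767333984375), (90.3328857421875, 201.2104034423828), 5.821197032928467)
```

View pics/topz.png

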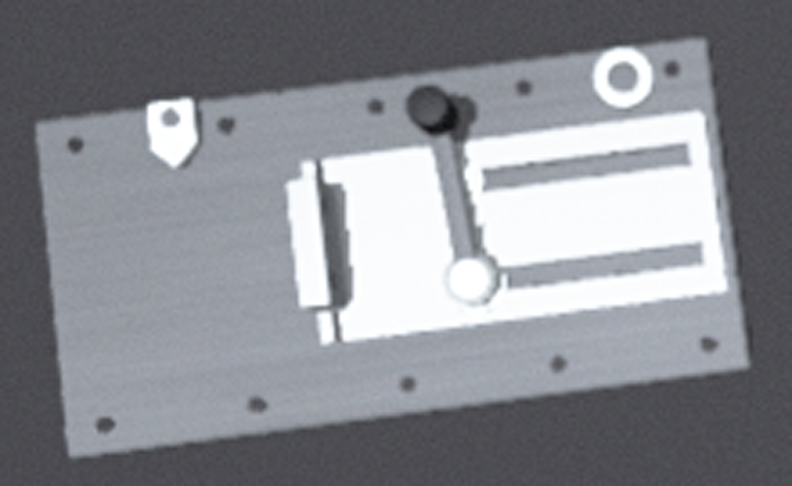

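```bash
cat >> h.py <<'E'
def fx(yaw): return np.array([np.cos(yaw),np.sin(yaw)])
def tool(s): return R.from_rotvec(s['orientation']).as_matrix()
def rows(s,targets):
    "targets: (xyz, yaw of tool y axis about world z); tool straight down"
    T=tool(s)
    for p,yaw in targets:
        y=np.array([np.cos(yaw),np.sin(yaw),0]);z=np.array([0,0,-1.]);x=np.cross(y,z)
        G=np.c_[x,y,z]
        print(np.round(T.T@(np.array(p)-s['position'])*100,2),np.round(R.from_matrix(T.T@G).as_rotvec(),3))
E
python3 - <<'E'
from rig import bot
from h import *
c=dict(np.load('/tmp/top.npz'))
px=lambda x,y:(80+(x+.5)/3.6-.5,150+(y+.5)/3.6-.5)
yaw=np.radians(5.8)
X=np.array([np.cos(yaw),np.sin(yaw)]);Y=np.array([-X[1],X[0]])
U=np.array([.5231,.1703])
tip=at_z(c,[px(177,167)],.025)[0];print('tip',tip,'rel',X@(tip[:2]-U),Y@(tip[:2]-U))
hub=at_z(c,[px(470,281)],.057)[0];knob=at_z(c,[px(432,109)],.093)[0]
print('hub',hub,'knob',knob)
d=np.array([.5836,.1105])-hub[:2];print(np.hypot(*d),'lever angle',.26-(np.arctan2(d[1],d[0])-yaw))
print(Y@(hub[:2]-U),X@(hub[:2]-U))
s=bot.observe();T=tool(s);print(T, np.arctan2(T[1,1],T[0,1]))
ty=yaw+np.pi/2
for t in (ty,ty-np.pi): rows(s,[((.5,-.25,.231),t),((.523,.170,.15),t),])
E
```

```text
tip [0.56690152 0.24302249 0.025     ] rel 0.050926357439407974 0.06792378611313184
hub [0.50490065 0.09660208 0.057     ] knob [0.58254942 0.10915888 0.093     ]
0.07991708124713118 lever angle 0.1864362035781027
-0.07148147519652447 -0.025553821512101837
[[ 9.54506416e-01  2.98190374e-01 -5.39492094e-05]
 [ 2.98190278e-01 -9.54505929e-01  9.94774694e-04]
 [ 2.45137398e-04 -9.65605957e-04 -9.99999504e-01]] -1.2679999664465917
[ 40.26 -21.2    0.  ] [ 0.00e+00 -1.00e-03 -2.94e+00]
[ 54.98 -60.6    8.14] [ 0.00e+00 -1.00e-03 -2.94e+00]
[ 40.26 -21.2    0.  ] [-0.001 -0.     0.202]
[ 54.98 -60.6    8.14] [-0.001 -0.     0.202]
```

```bash
python3 -m crank '[[[5,-3.3,0,0,0,-0.18,0],[10,-6.6,0,0,0,-0.36,0],[15,-10,0,0,0,-0.54,0],[20,-13.3,0,0,0,-0.72,0],[25,-16.6,0,0,0,-0.9,0],[30,-20,0,0,0,-1.08,0],[35,-23.3,0,0,0,-1.26,0],[40,-26.6,0,0,0,-1.44,0]]]'
python3 - <<'E'
from rig import bot
from h import *
s=bot.observe();print(s['t'],s['joint_positions'],s['position']);rows(s,[((.523,.170,.16),np.radians(95.8))])
E
```

```text
t: 1.15
position: [0.4824, -0.1978, 0.2313]
orientation: [2.015, 2.41, -0.0]
contact_force: [0.9, -1.1, 0.4]
grip_width: 0.0855
1.15 [-6.40318216e-01 -1.36504076e-01 -1.41066514e-01  1.56587533e+00
 -1.13823962e-04  7.52593096e-01] [ 0.482361   -0.19780558  0.23125216]
[35.48 10.51  7.11] [-0.     0.    -1.494]
```

```bash
python3 -m crank '[[[5,1.5,1,0,0,-0.18,0],[10,3,2,0,0,-0.36,0],[15,4.5,3,0,0,-0.54,0],[20,6,4,0,0,-0.72,0],[25,7.5,5,0,0,-0.9,0],[30,9,6,0,0,-1.08,0],[35.5,10.5,7,0,0,-1.26,0],[35.5,10.5,7,0,0,-1.44,0]]]'
python3 - <<'E'
from rig import bot,eyes
from h import *
s=bot.observe();print(s['t'],s['joint_positions'],s['position']);rows(s,[((.523,.170,.16),np.radians(95.8)),((.523,.170,.044),np.radians(95.8))])
c=eyes.camera('wrist');cv2.imwrite('pics/w1.png',c['img'][:,:,::-1])
P=cloud(c)
for lo,hi in((.072,.086),(.086,.1)):
    m=(P[...,2]>lo)&(P[...,2]<hi);n,l,st,ce=cv2.connectedComponentsWithStats(m.astype(np.uint8))
    for i in range(1,n):
        if st[i,4]>40:
            q=P[l==i];r=cv2.minAreaRect(q[:,:2].astype(np.float32)*1000);print(lo,st[i],q.mean(0),r)
E
```

```text
t: 2.15
position: [0.523, 0.1716, 0.1599]
orientation: [0.081, -3.138, -0.001]
contact_force: [0.4, -0.1, -0.2]
grip_width: 0.0853
2.15 [ 7.91108420e-02 -4.64766921e-02 -1.85409765e-01  1.43397954e+00
  5.56749898e-04  2.72738037e-02] [0.52295766 0.17163415 0.15986272]
[ 0.   -0.16 -0.01] [ 0.001 -0.002 -0.049]
[-0.02 -0.17 11.59] [ 0.001 -0.002 -0.049]
0.072 [ 259  168   26   91 1958] [0.52351785 0.16983568 0.07985004] ((525.5115966796875, 169.9943389892578), (60.53173828125, 14.002582550048828), 5.931743144989014)
0.072 [171 277  30  26 308] [0.57937553 0.11521452 0.07926955] ((581.5510864257812, 114.43167877197266), (19.44435691833496, 10.892382621765137), 69.27989959716797)
0.086 [170 287  27  30 648] [0.58460519 0.11373438 0.09191419] ((586.1663208007812, 113.37060546875), (19.65042495727539, 17.562450408935547), 2.3041129112243652)
```

View pics/w1.png

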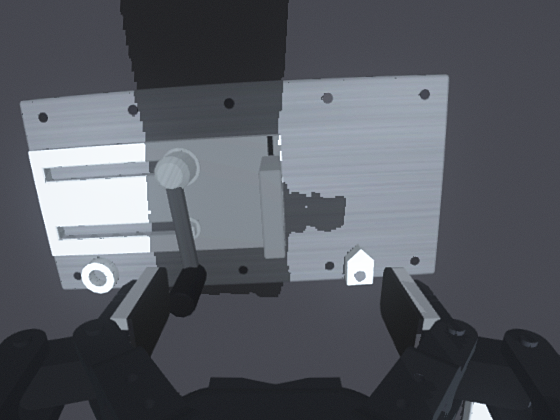

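```bash
python3 -m crank '[[[0.1,-0.1,4,0,0,-0.05,0],[0.1,-0.15,8,0,0,-0.05,0],[0.1,-0.15,11.5,0,0,-0.05,0],[0.1,-0.15,11.5,0,0,-0.05,0.4],[0.1,-0.15,11.5,0,0,-0.05,0.8],[0.1,-0.15,11.5,0,0,-0.05,1],[0.1,-0.15,11.5,0,0,-0.05,1],[0.1,-0.15,11.5,0,0,-0.05,1]]]' 50
python3 - <<'E'
from rig import bot,eyes
from h import *
s=bot.observe();print(s['t'],s['position'],s['contact_force'],s['grip_width'],s['joint_velocities'].round(3))
T=tool(s);print(np.degrees(np.arctan2(T[1,1],T[0,1])))
c=eyes.camera('wrist');cv2.imwrite('pics/w2.png',c['img'][:,:,::-1])
E
```

```text
t: 3.2
position: [0.5242, 0.1673, 0.048]
orientation: [-0.144, 3.136, 0.002]
contact_force: [-0.6, 3.2, 5.9]
grip_width: 0.0133
3.2 [0.52424513 0.16729452 0.04797777] [-0.62897769  3.23361711  5.89621755] 0.013313616796518378 [ 0.001 -0.001 -0.002  0.    -0.001 -0.001]
95.27552412204076
```

View pics/w2.png

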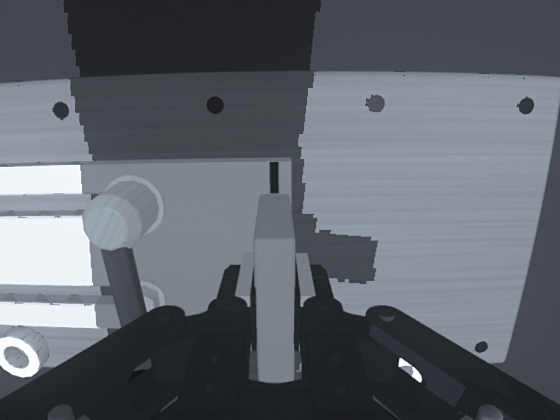

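The stop is gripped at a width of 13.3 mm. Next I slide it about 70 mm along tool +y.

```bash
python3 -m crank '[[[0,1.2,0,0,0,0,1],[0,2.4,0,0,0,0,1],[0.05,3.6,0,0,0,0,1],[0.05,4.8,0,0,0,0,1],[0.05,5.8,0,0,0,0,1],[0.05,6.5,0,0,0,0,1],[0.05,6.9,0,0,0,0,1],[0.05,6.9,0,0,0,0,1]]]' 50
cat > chk.py <<'E'
import sys
from rig import bot,eyes
from h import *
s=bot.observe();print(s['t'],s['position'],s['contact_force'],s['grip_width'])
for n in sys.argv[2:]:
    c=eyes.camera(n);np.savez(f'/tmp/{n}{sys.argv[1]}.npz',**c);cv2.imwrite(f'pics/{n}{sys.argv[1]}.png',c['img'][:,:,::-1])
c=eyes.camera('top');cv2.imwrite(f'pics/tz{sys.argv[1]}.png',cv2.resize(c['img'][150:285,80:300,::-1],None,fx=3.6,fy=3.6,interpolation=cv2.INTER_CUBIC))
np.savez(f'/tmp/top{sys.argv[1]}.npz',**c)
E
python3 chk.py 3 wrist scene
```

```text
t: 4.25
position: [0.5171, 0.2358, 0.048]
orientation: [-0.145, 3.136, 0.0]
contact_force: [-2.8, 0.6, 7.0]
grip_width: 0.0131
4.25 [0.51709562 0.23576474 0.04798179] [-2.75755602  0.58224957  6.97579708] 0.013121562874588953
```

View pics/wrist3.png

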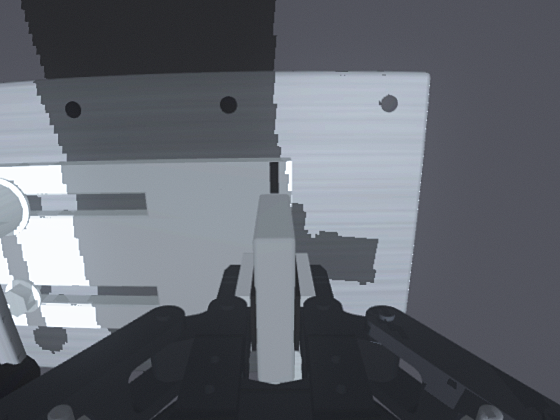

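View pics/tz3.png

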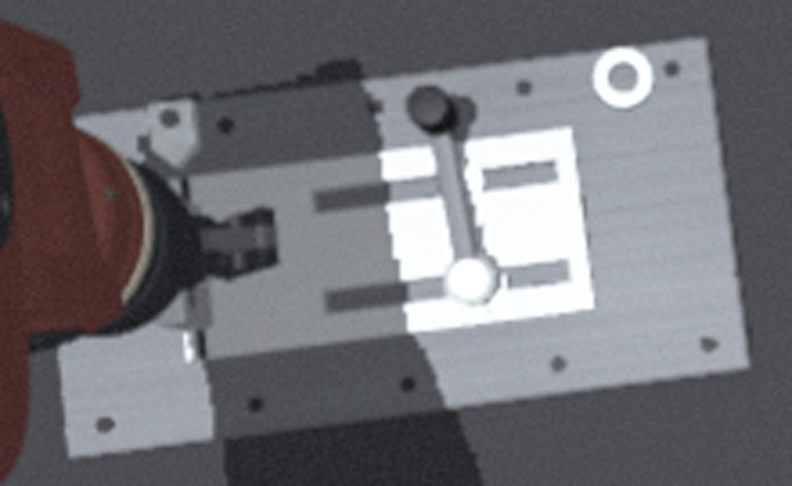

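View pics/scene3.png

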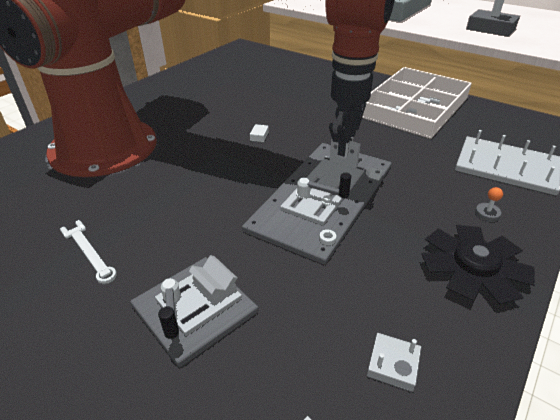

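In the zoomed top view, the foot's black line reaches about (186,187) and the pointer tip is near (177,167). The stop is therefore about 3 mm short, which agrees with the TCP estimate, so I'll nudge it 3 mm.

```bash
python3 -m crank '[[[0,0.2,0,0,0,0,1],[0,0.3,0,0,0,0,1],[0,0.3,0,0,0,0,1]]]' 50; python3 chk.py 4
```

```text
t: 4.78
position: [0.5168, 0.2383, 0.048]
orientation: [-0.144, 3.137, -0.001]
contact_force: [-3.2, -2.9, 7.7]
grip_width: 0.0136
4.775 [0.51683716 0.23825965 0.04796403] [-3.18870156 -2.91788255  7.70369278] 0.013641533198479537
```

View pics/tz4.png

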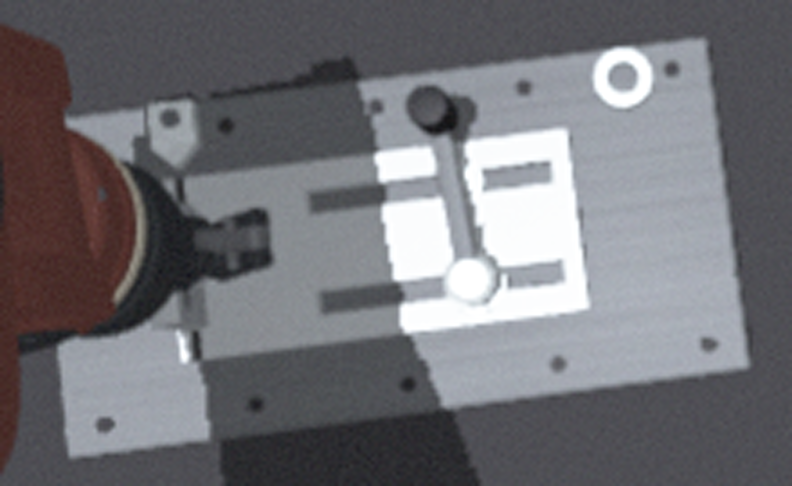

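The black line now points straight at the tip (line about x=180, tip about x=177 in the zoom). Releasing and lifting.

```bash
python3 -m crank '[[[0,0,0,0,0,0,0.5],[0,0,0,0,0,0,0],[0,0,0,0,0,0,0],[0,0,0,0,0,0,0],[0,0,-3,0,0,0,0],[0,0,-7,0,0,0,0],[0,0,-11,0,0,0,0],[0,0,-11,0,0,0,0]]]'
python3 - <<'E'
from rig import bot,eyes
from h import *
s=bot.observe();print(s['t'],s['joint_positions'],s['position'])
for n in('wrist','top'):
  c=eyes.camera(n);cv2.imwrite(f'pics/{n}5.png',c['img'][:,:,::-1]);P=cloud(c)
  if n=='top':P[:150]=0;P[285:]=0;P[:,300:]=0
  for lo,hi in((.075,.086),(.087,.1),(.02,.029)):
    m=(P[...,2]>lo)&(P[...,2]<hi);k,l,st,ce=cv2.connectedComponentsWithStats(m.astype(np.uint8))
    for i in range(1,k):
        if st[i,4]>40:
            q=P[l==i];r=cv2.minAreaRect(q[:,:2].astype(np.float32)*1000);print(n,lo,st[i],q.mean(0).round(4),np.round(r[0],1),np.round(r[1],1),r[2])
E
```

```text
t: 5.82
position: [0.5181, 0.2387, 0.16]
orientation: [-0.143, 3.132, 0.001]
contact_force: [-0.0, 0.1, -0.6]
grip_width: 0.0853
5.825 [ 2.02585311e-01  4.42288401e-03 -1.34953697e-01  1.42552201e+00
 -5.29488830e-05  1.11394002e-01] [0.51813195 0.23871516 0.1599855 ]
wrist 0.075 [ 262  164   23   91 1933] [0.5164 0.238  0.0799] [518.5 238. ] [60.5 13.7] 5.572514057159424
wrist 0.075 [ 74 272  31  25 270] [0.5805 0.117  0.0803] [582.2 116. ] [19.5  9.7] 46.33296203613281
wrist 0.087 [ 66 280  31  29 677] [0.5846 0.1139 0.0921] [586.  112.8] [19.  20.4] 47.72636413574219
wrist 0.02 [   29   130   256   114 20139] [0.5243 0.1511 0.0251] [527.9 146.2] [ 91. 201.] 5.848315715789795
wrist 0.02 [529 226  31  94 647] [0.5779 0.4901 0.0243] [574.8 489.8] [ 4.  90.9] 89.59709167480469
wrist 0.02 [  6 248  36  34 765] [0.6064 0.025  0.0255] [607.7  23.8] [28.7 30.5] 45.69389343261719
wrist 0.02 [263 254  27  31 771] [0.5865 0.2461 0.0268] [586.5 246. ] [28.5 21.9] 5.694242000579834
wrist 0.02 [ 74 403  22  17 220] [0.7789 0.0624 0.0216] [780.  64.] [20.7 22.5] 37.943729400634766
top 0.075 [120 222  11  19 141] [0.5005 0.2358 0.0784] [501.4 236.7] [29.8 14.6] 4.876914978027344
top 0.087 [193 174  12  12 107] [0.5838 0.1104 0.0912] [584.  110.6] [18.1 18.4] 69.12326049804688
top 0.02 [245 164  17  17 152] [0.6054 0.0216 0.0251] [605.7  21.8] [29.2 28.1] 23.252717971801758
top 0.02 [121 178  14  19 196] [0.5847 0.2455 0.025 ] [582.9 245.8] [32.3 22.2] 6.365505695343018
top 0.02 [ 129  186  115   65 3911] [0.5231 0.1412 0.0235] [525.7 146.2] [ 90.1 201.3] 5.804362773895264
```

View pics/wrist5.png

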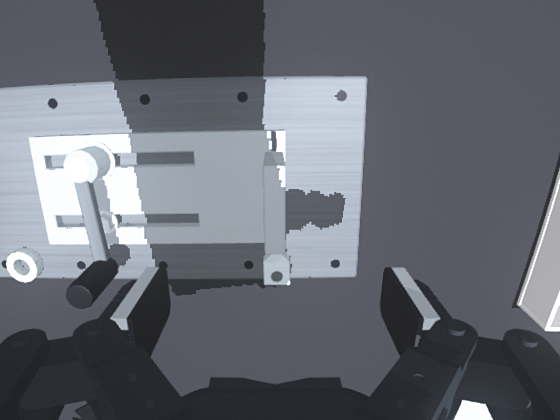

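By the wrist depth, the stop is about 1 mm from the pointer along the slide. Now I'll compute the approach to the knob.

Run:
```python
from rig import bot
from h import *
s=bot.observe();k=(.5842,.1112)
rows(s,[((*k,.16),1.74),((*k,.062),1.74)])
```

```text
[ -5.61 -13.28  -0.39] [-0.     0.    -0.078]
[ -5.61 -13.28   9.41] [-0.     0.    -0.078]
```

```bash
python3 -m crank '[[[-2,-4.5,0,0,0,-0.08,0],[-4,-9,0,0,0,-0.08,0],[-5.6,-13.3,0,0,0,-0.08,0],[-5.6,-13.3,0,0,0,-0.08,0]]]'
python3 - <<'E'
from rig import bot,eyes
from h import *
s=bot.observe();print(s['t'],s['joint_positions'],s['position'])
k=(.5842,.1112);rows(s,[((*k,.062),1.74)])
c=eyes.camera('wrist');cv2.imwrite(f'pics/wrist6.png',c['img'][:,:,::-1]);P=cloud(c)
m=(P[...,2]>.087)&(P[...,2]<.1);k,l,st,ce=cv2.connectedComponentsWithStats(m.astype(np.uint8))
for i in range(1,k):
  if st[i,4]>40: q=P[l==i];print(st[i],q.mean(0),cv2.minAreaRect(q[:,:2].astype(np.float32)*1000))
E
```

```text
t: 6.42
position: [0.5841, 0.1082, 0.1542]
orientation: [0.262, -3.128, 0.0]
contact_force: [-0.8, 0.5, -0.5]
grip_width: 0.0857
6.425 [-3.64404453e-02  8.82701990e-02 -5.92752564e-02  1.42578450e+00
 -5.06511472e-04 -2.03813084e-01] [0.58412182 0.10823728 0.15416636]
[-0.08  0.29  9.22] [ 0.    -0.003 -0.002]
[264 209  34  33 851] [0.58549669 0.11189237 0.09248971] ((586.33984375, 112.07954406738281), (19.439828872680664, 19.199094772338867), 24.516088485717773)
```

View pics/wrist6.png

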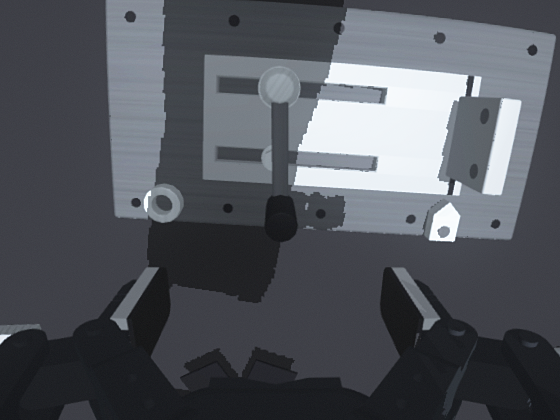

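The knob is at (281,222), midway between the fingers, with the lever lined up with tool x. Lowering and gripping.

```bash
python3 -m crank '[[[-0.1,0.3,4,0,0,0,0],[-0.1,0.3,8,0,0,0,0],[-0.1,0.3,9.2,0,0,0,0],[-0.1,0.3,9.2,0,0,0,0.4],[-0.1,0.3,9.2,0,0,0,0.8],[-0.1,0.3,9.2,0,0,0,1],[-0.1,0.3,9.2,0,0,0,1],[-0.1,0.3,9.2,0,0,0,1]]]' 30; python3 chk.py 7 wrist
```

```text
t: 7.48
position: [0.5854, 0.1139, 0.0656]
orientation: [-0.268, 3.128, -0.001]
contact_force: [-0.3, -0.7, 7.0]
grip_width: 0.0189
7.475 [0.58537135 0.11389272 0.06558686] [-0.30076958 -0.73666419  6.98524058] 0.018905268753898224
```

View pics/wrist7.png

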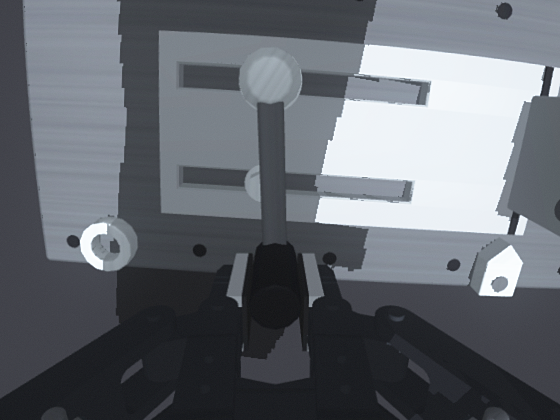

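```bash
python3 -m crank '[[[0.09,-1.2,0,0,0,0.15,1],[0.36,-2.36,0,0,0,0.3,1],[0.8,-3.48,0,0,0,0.45,1],[1.4,-4.52,0,0,0,0.6,1],[2.15,-5.45,0,0,0,0.75,1],[3.03,-6.27,0,0,0,0.9,1],[4.02,-6.94,0,0,0,1.05,1],[5.1,-7.46,0,0,0,1.2,1]]]' 30; python3 chk.py 8 wrist
python3 - <<'E'
from rig import bot
import numpy as np
s=bot.observe();d=s['position'][:2]-[.5053,.0972];print(np.hypot(*d),.26+.101-np.arctan2(d[1],d[0]),s['joint_positions'])
E
```

```text
t: 8.57
position: [0.5492, 0.0303, 0.0657]
orientation: [1.551, 2.725, 0.001]
contact_force: [7.3, -3.1, 0.8]
grip_width: 0.0189
8.575 [0.54919551 0.03032429 0.06570614] [ 7.32661437 -3.1230882   0.76727658] 0.01886241395843455
0.07993011074778812 1.3617087158122947 [-0.18253253 -0.01778755 -0.32971846  1.25427931 -0.00208844  0.85221306]
```

View pics/wrist8.png

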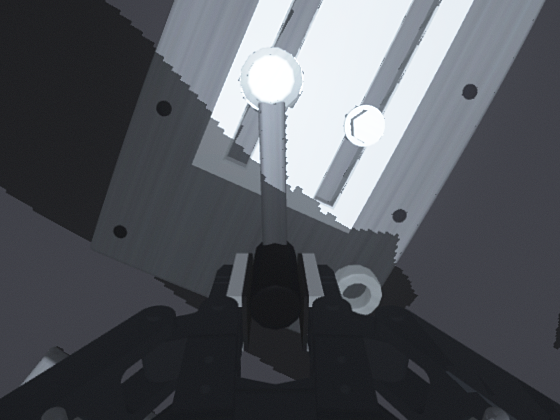

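```bash
python3 -m crank '[[[0.03,-0.72,0,0,0,0.09,1],[0.13,-1.43,0,0,0,0.18,1],[0.25,-1.98,0,0,0,0.25,1],[0.33,-2.29,0,0,0,0.29,1],[0.33,-2.29,0,0,0,0.29,1]]]' 30; python3 chk.py 9 wrist
python3 - <<'E'
from rig import bot
import numpy as np
s=bot.observe();d=s['position'][:2]-[.5053,.0972];print(np.hypot(*d),.26+.101-np.arctan2(d[1],d[0]),s['joint_positions'])
E
```

```text
t: 9.3
position: [0.5325, 0.0231, 0.066]
orientation: [1.918, 2.474, 0.017]
contact_force: [36.2, 5.4, -18.4]
grip_width: 0.0191
9.3 [0.53251823 0.02310812 0.06598849] [ 36.20296604   5.41697287 -18.43478861] 0.019063609262164733
0.07894038175085297 1.5792430164676445 [-0.20492993 -0.08261386 -0.39203619  1.24701162  0.0046356   1.11341859]
```

View pics/wrist9.png

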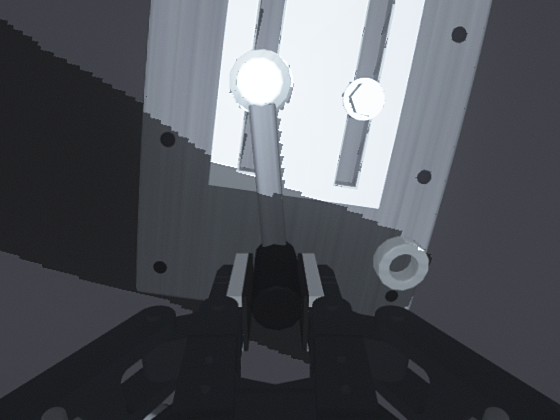

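View pics/tz9.png

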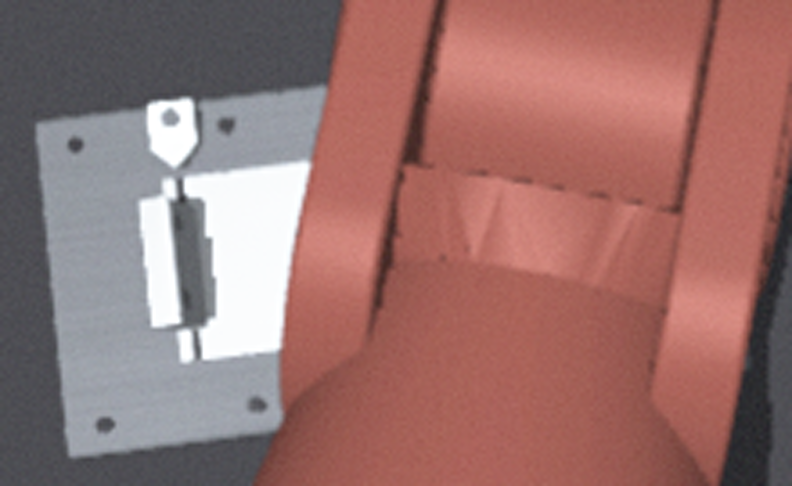

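The lever is against its stop: the force rose to 36 N at about 1.58 rad. The black line is still opposite the tip. I'll relax the push slightly, release and lift.

```bash
python3 -m crank '[[[0,0.2,0,0,0,0,1],[0,0.2,0,0,0,0,0.5],[0,0.2,0,0,0,0,0],[0,0.2,0,0,0,0,0],[0,0.2,0,0,0,0,0],[0,0.2,-3,0,0,0,0],[0,0.2,-7,0,0,0,0],[0,0.2,-11,0,0,0,0]]]' 30; python3 chk.py 10 wrist;  python3 - <<'E'
from h import *
c=dict(np.load('/tmp/wrist10.npz'));P=cloud(c)
for lo,hi in((.072,.086),(.087,.1),(.05,.06),(.02,.029)):
    m=(P[...,2]>lo)&(P[...,2]<hi);k,l,st,ce=cv2.connectedComponentsWithStats(m.astype(np.uint8))
    for i in range(1,k):
        if st[i,4]>100:
            q=P[l==i];r=cv2.minAreaRect(q[:,:2].astype(np.float32)*1000);print(lo,st[i],np.round(r[0],1),np.round(r[1],1),r[2])
E
```

```text
t: 10.4
position: [0.5272, 0.0234, 0.1754]
orientation: [-1.925, -2.483, 0.0]
contact_force: [1.0, -0.4, -0.4]
grip_width: 0.0854
10.4 [0.52720503 0.02341132 0.17535173] [ 1.04241518 -0.42903815 -0.42289255] 0.08540237260103896
0.072 [269 193  29  16 151] [532.9  28.2] [19.6  9.2] 12.173707962036133
0.087 [269 199  30  31 723] [533.8  22.9] [19.3 19. ] 31.05699348449707
0.05 [ 256   70   39  126 2375] [517.   67.4] [24.6 88.4] 16.67037010192871
0.05 [193 362  44  17 334] [ 517.  -154.5] [13.  37.8] 76.67391967773438
0.02 [  239     0   144   170 13840] [531.5 111.7] [ 90.8 129.4] 5.977854251861572
0.02 [549 127  11  25 144] [748.9 122.1] [ 9.7 20.6] 24.883644104003906
0.02 [540 177  20  49 701] [770.8  70.2] [19.4 43.5] 29.058927536010742
0.02 [349 192  35  35 757] [607.6  23. ] [28.3 29.8] 19.274343490600586
0.02 [ 170  337   99   58 1266] [ 521.2 -186.3] [68.6 85.4] 77.24432373046875
```

View pics/wrist10.png

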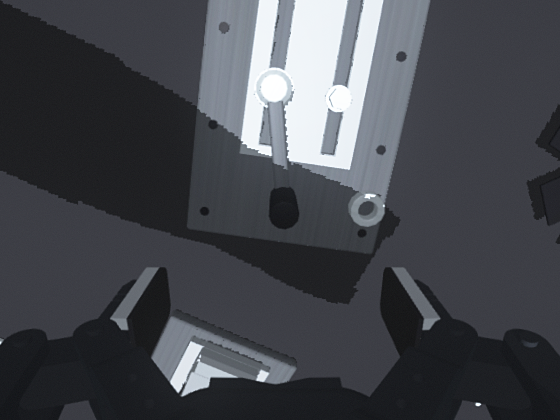

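```bash
python3 -m crank '[[[0,0,0,0,0,0,0],[0,0,0,0,0,0,0],[0,0,0,0,0,0,0]]]'; python3 chk.py 11
```

```text
t: 10.88
position: [0.5269, 0.0235, 0.1731]
orientation: [-1.924, -2.482, 0.001]
contact_force: [-0.0, -0.9, -0.8]
grip_width: 0.0855
10.875 [0.52691954 0.0235108  0.17312521] [-0.02432461 -0.94030542 -0.84647307] 0.08551513927996657
```

View pics/tz11.png

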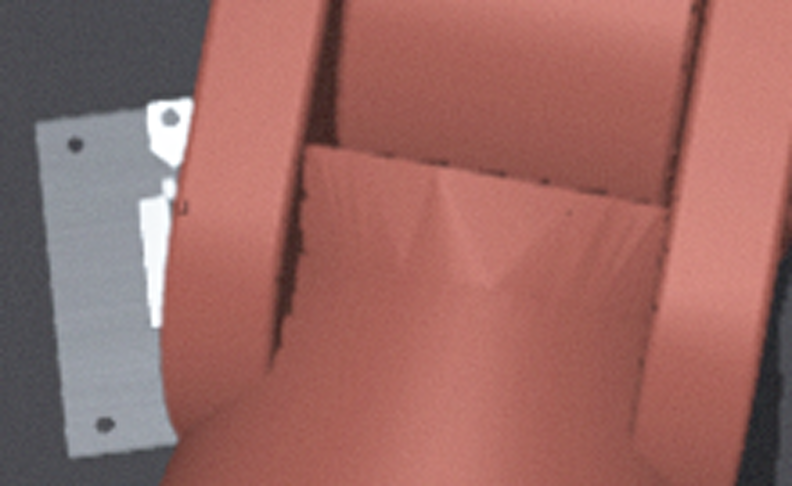

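The upright's edge at (139–150, 200–325) has not moved since the previous view, and the gripper is open and clear of everything. Handing in.

```bash
python3 -c "
from rig import bot
print(bot.job_done())"
```

```text
the job is handed in; nothing more can be done
None
```

I slid the stop about 68 mm along its slots to the pointer, then swung the clamp lever clockwise to its end stop. I let go, lifted clear and handed the job in at about 10.9 s.

- **Stop position:** wrist-camera depth put the upright about 1 mm from the pointer tip along the slide. In the top view the black line was opposite the tip, both before tightening and with the lever at its stop. In the last top view the arm hid the black line, but the upright's visible edge had not moved.
- **Lever:** the push force rose to about 36 N at the end of its travel. Measured from the wrist camera after release, the lever stood at about 1.58 rad (knob and hub positions) or 1.64 rad (direction of the arm), against 1.6 for tight.
- **Clearance:** the gripper was open, about 80 mm above the knob, with wrist force near zero.

No check failed. The only disagreements were camera offsets of about 2 mm and those two lever readings. While gripping the stop and later the knob, the tool stood about 3.5 mm higher than commanded, with 6–8 N upward, and this affected neither grip.

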